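# Open the kitchen medicine safe by its combination dial

### The job

Open the medicine safe on the worktop: dial its combination, left to 6, right past 0 to 30, left to 39 (no whole turns are needed), then turn right once more until you feel the bolt come back firmly against its stop, without wrenching the dial. Then let go of the dial, take the pull handle and raise the lid until it stands open by itself, at least 70 degrees up. Do not haul on the lid while the bolt still holds it, and leave the other kitchen things where they are.

Things in the scene. Friction and masses are not known exactly. Their poses are not given: they have to be found in the camera images.
- safe: grey steel medicine safe, bolted down, 220 mm deep (its x) by 300 mm wide (y) by 114 mm high with the lid shut; origin at the centre of its underside, x from front (pull handle) to back (hinge), z up. The 4 mm lid covers the whole top; the dial and, nearer the front, the pull handle stand on it on the middle line
- dial (a joint): turn of the combination dial, rad, growing to the left (anticlockwise from above), 0 with number 0 at the index. 40 numbers, 0.157 rad each; number = value x 40 / 2 pi, modulo 40. Starts at 36 to 39.6 (-0.65 to -0.06); then 6 is +0.942, 30 is -1.571, 39 is -0.157, each good to 1 number. If one is overshot by more: turn left a whole turn, on to 6, and start again. It stays where left
- dial_grip (a point): point on the dial's axis, 24 mm above the hinge line, 20 mm above its top face and 12 mm below the knob's flat top. The round fluted knob, 42 mm wide, 26 mm high, is gripped from above at any yaw. It stands on a black disc of 92 mm (face 14 mm below this point) with 40 white marks: every fifth long, every tenth longest, an arrow head at 0, numbers rising clockwise
- lid (a joint): angle of the lid, rad: 0 shut, growing as its front edge rises, 1.6 at most. A stiff friction hinge holds it wherever it is left; lifting it takes 8 to 15 N at the handle
- lid_hinge (a point): point on the lid's hinge line (along the safe's y), in the middle of the back edge, 110 mm over the worktop; its axes are the safe's when shut and turn with the lid
- handle_mid (a point): middle of the pull handle's bar: round steel, 10 mm thick, along the safe's y, 110 mm between posts, 30 mm above the lid's top, 198 mm in front of the hinge line and 34 mm above it, 98 mm in front of the dial's axis. Pinch it from above, fingers closing along the safe's x; it turns in the fingers as the lid rises; 27 mm of lid lie in front of it
- cam: brass cam on the dial's spindle in the lock case under the lid, unseen; pulls the bolt 29 mm from the axis. On the last turn right the dial runs free (0.05 N m) to about 36 (value -0.65), where the bolt's lever drops in, then draws the bolt (0.15 to 0.25 N m) and stops dead somewhere from value -1.17 to -1.75, unlike from safe to safe, found only by feel. Origin on the dial's axis
- bolt: steel bolt in the lock case, unseen, slides along the lid's x and stays where left; drops in only if all three numbers are right. Thrown, its origin is at x -0.100 in lid_hinge's frame; clear of the keeper 9 mm back, at its stop 12 to 24 mm back. There torque rises steeply, 0.1 N m per 0.01 rad of wrist: 0.35 to 0.5 N m on the dial is firm, over 0.6 N m strains it
- keeper: steel catch inside the safe's front wall, 10 x 40 x 8 mm, unseen with the lid shut, 45 mm left of the middle: the thrown bolt sits under it and holds the lid down. Origin at the foot of its wall side
- mug: white mug, 82 mm wide, 92 mm high, a bystander left of the safe; origin under its centre
- canister: blue storage jar with a wooden lid, 96 mm wide, 130 mm high, a bystander left of the safe; origin under its centre
- pepper_mill: dark wooden pepper mill, 58 mm wide, 147 mm high, a bystander right of the safe; origin under its centre
- bowl: white bowl, 130 mm wide, 55 mm high, a bystander right of the safe; origin under its centre
- index (a point): index of the dial: a small black T on the fixed aluminium ring (110 mm outside) round the disc, on the side towards the pull handle, 51 mm in front of the dial's axis, 8 mm above the lid's top face. The number standing here is the one that is dialled

How it is judged:
By the outcome, as a careful person would: the job done as asked, in the order asked, and still so for the second after the job is handed in, with the robot touching nothing.
It also fails if it takes over 72 s, if anything falls off the work surface, if the arm or the gripper's body presses on something with over 40 N, if the wrist force passes 120 N, or if a joint passes its speed limit or range.

### The arm

A 6-joint arm with a two-finger parallel gripper is mounted at the origin on the work surface. World frame = base frame: x ahead of the robot, y to its left, z up, the work surface at z = 0. Lengths are in m, angles in rad, forces in N, time in s.
With the tool pointing down it reaches from about 0.35 to 0.975 m from the base axis. Payload 4.9 kg.
Tool frame: the origin (TCP) lies on the centre line of the jaws, within the pads' length; the fingertips stand manip.tip_reach ahead of it and the grasp point (between the pads) is the TCP (manip.tip_reach is the distance from the TCP to the fingertips, in m); z points along the fingers, y is the line along which they close (so a half turn about z gives the same grasp; the last joint's range is limited). The gripper opens to 85 mm and grips with 20 to 120 N. Pads are 22 mm wide; open, the fingers measure 114 mm over their backs; the gripper's body (76 mm by 85 mm) begins 54 mm behind the grasp point. The pads swing forward as they close: fully open they stand 13 mm farther back than shut.
Start: joints at [-1.32, 0.053, 1.613, -0, 1.476, -0.119], TCP at [0.226, -0.583, 0.25] pointing down, gripper open.
Joint ranges: [-3.01, 3.01], [-1.01, 2.22], [0.06, 2.58], [-1.02, 4.17], [0.09, 2.62], [-3.14, 3.14]. Speed limits (rad/s): [2.57, 2.57, 3.14, 3.14, 3.14, 3.14].

### API

Orientations are given as a unit quaternion [w, x, y, z].
In Python, from plant import manip gives the robot as it stands. The module is installed in compiled form; this text tells all that it offers.
- The arm moves only by the tool move_arm, never from a script. Its argument "rows" is a list of rows, each a list of 7 numbers: the shift along the tool's x, y, z in cm, then the turn, a rotation vector about the tool's x, y, z in degrees, then the opening, from -1 (shut) to 1 (fully open). In form: [[tx, ty, tz, ax, ay, az, jaw], ...]. A call has 1 to 20 rows; each row shifts and turns the commanded pose from where the row before left it, along the tool's axes as they then stand; what a row does not reach is not made up. A row lasts 1/12 s, in which the tool goes at most 41.7 mm and 7.16 degrees, less where a joint would pass 70% of its speed; a pose out of reach is approached as far as the arm can. A call is refused whole if a number of a shift passes 4.17 or a number of a turn 7.16, either way. A call with a gripper value outside its range is refused whole. The fingers move at their own pace and stop on an object; the grip force is fixed at half the most. Time passes only in rows, so rows that do not move let the fingers close. It gives the time, the measured TCP pose, the force, the opening and the grip force at its end, in the units of the state.
- manip.state(): the state, without advancing time (a new reading comes with each control period).
- manip.grab_frame(name): name is "side" or "top" or "wrist"; returns a dict with "img" (400x640x3 uint8, blue, green, red), "mtx" (3x3 intrinsics, pixels), "R" (3x3) and "t" (3): a world point X has camera coordinates R X + t. Camera axes: x right, y down, z forward; pixel columns grow to the right and rows downward; lengths in m; the calibration is good to about 2 mm. The wrist camera is an equidistant fisheye: a pixel r from the principal point sees the ray r / f radians off the axis. A picture is of the moment at which its call begins. There is no depth.
- manip.job_done(): hands the job in; it is judged then, once.
The state is a dict: "time": time; "joint_pos": joint angles; "joint_vel": joint speeds; "joint_efforts": joint torques, N m; "tool_pos": TCP position; "tool_rot": TCP orientation; "contact_force": force on the tool from outside, world axes, zero at the start; "ft_torque": the same for the moment, N m; "gripper_width": opening from 0.0 (shut) to 1.0 (fully open); "grasp_force": force on a finger pad.
Only numpy, scipy, OpenCV 4.12 (cv2) and the standard library are available. Lean on these libraries where they do the work, as an engineer would, in place of code of your own. Each camera call takes 0.05 s, during which the arm holds its last target. There are 200 camera calls.

## Working session

There is one attempt and no reset: what is moved stays moved. The work goes in short steps, Python scripts to look and compute and a tool call to move; the robot and the scene stay as the last step left them, time stands still between calls to the robot, and variables do not carry over. Pictures are saved under pics/ and viewed, at most 10 in all, crops included, and the job is handed in when it is done.

Besides the shell and the picture viewer there is one more tool, called in YAML: its name, and indented under it one key for each argument. move_arm: Moves the arm, as the interface text tells. Its arguments: {"type":"object","properties":{"rows":{"type":"array","items":{"type":"array","items":{"type":"number"}}}},"required":["rows"]}

```bash
mkdir -p pics; python3 - <<'E'
from plant import manip
import cv2,numpy as np
s=manip.state();print(s['tool_pos'],s['tool_rot'],manip.tip_reach,s['ft_torque'])
a=manip.grab_frame("top");b=manip.grab_frame("side")
for n,f in(("top",a),("side",b)):
    cv2.imwrite(f"pics/{n}0.png",f['img']);print(n,f['mtx'].tolist(),np.round(f['R'],4).tolist(),f['t'])
E
```

```text
[ 0.22571991 -0.58217575  0.24907541] [-1.02794692e-03  9.82958047e-01  1.83827138e-01 -7.16809846e-05] 0.019 [0.02074588 0.0319708  0.04336644]
top [[507.8626753940676, 0.0, 315.4720503845089], [0.0, 507.8626753940676, 196.16322119246732], [0.0, 0.0, 1.0]] [[0.014, -0.9999, -0.0025], [-0.9821, -0.0133, -0.1881], [0.188, 0.0051, -0.9821]] [-0.0020874   0.56685354  1.42228597]
side [[410.32292696085665, 0.0, 323.4226902131517], [0.0, 410.32292696085665, 198.5058249949309], [0.0, 0.0, 1.0]] [[-0.9793, -0.2024, -0.0039], [-0.1471, 0.7245, -0.6734], [0.1391, -0.6589, -0.7393]] [0.5573726  0.14791328 1.12908941]
```

View pics/top0.png

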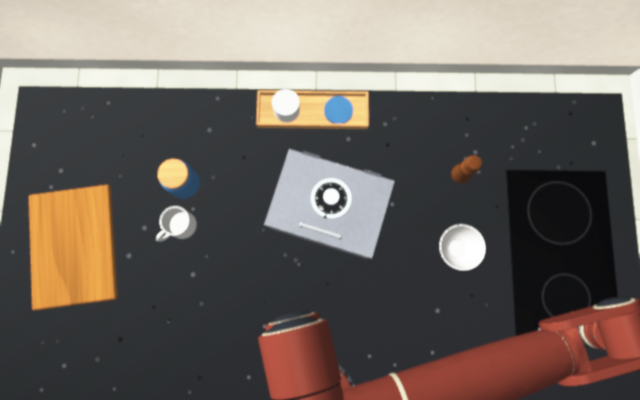

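View pics/side0.png

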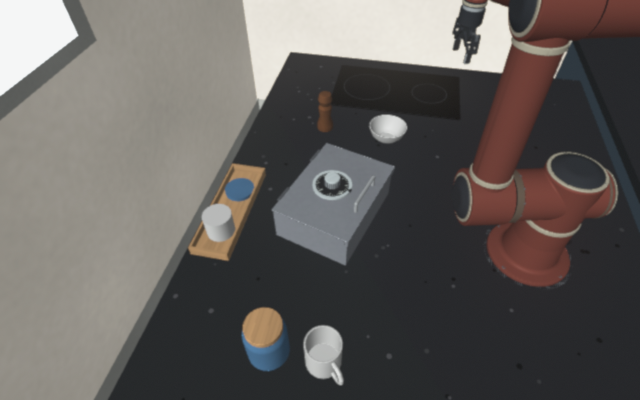

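Top view: the safe's lid has corners at about (289,149), (394,181), (373,258) and (265,225). The dial is near (331,197) and the handle bar runs from (300,225) to (340,237). The side view agrees, and the bystanders are well clear.

```bash
cat > h.py <<'E'
from plant import manip
import cv2,numpy as np
from scipy.spatial.transform import Rotation as Ro
def rot(s): w,x,y,z=s['tool_rot'];return Ro.from_quat([x,y,z,w])
def ray(f,uv,z):
    d=f['R'].T@np.linalg.inv(f['mtx'])@np.array([uv[0],uv[1],1.]);C=-f['R'].T@f['t']
    return C+d*(z-C[2])/d[2]
def proj(f,X):
    p=f['mtx']@(f['R']@np.array(X)+f['t']);return p[:2]/p[2]
def togo(target,s=None):
    s=s or manip.state();return rot(s).inv().apply(np.array(target)-s['tool_pos'])*100
E
python3 - <<'E'
from h import *
f=manip.grab_frame("top");im=f['img']
g=cv2.cvtColor(im,cv2.COLOR_BGR2GRAY)
roi=np.zeros_like(g);roi[140:268,255:405]=1
m=((g>75)&(roi>0)).astype(np.uint8)
c=max(cv2.findContours(m,0,1)[0],key=cv2.contourArea)
ap=cv2.approxPolyDP(cv2.convexHull(c),4,True)[:,0];print(ap.tolist())
for p in ap: print(ray(f,p,.114).round(4))
w=((g>200)&(roi>0)).astype(np.uint8)
n,l,st,ce=cv2.connectedComponentsWithStats(w)
for i in range(1,n):
    if st[i][4]>8: print(st[i],ce[i],'z.122',ray(f,ce[i],.122).round(4),'z.146',ray(f,ce[i],.146).round(4))
cv2.imwrite('pics/crop.png',cv2.resize(im[140:268,255:405],None,fx=5,fy=4.6875,interpolation=2))
E
```

```text
[[289, 148], [394, 180], [371, 258], [263, 224]]
[0.6934 0.0825 0.114 ]
[ 0.6044 -0.2139  0.114 ]
[ 0.386  -0.1481  0.114 ]
[0.4752 0.149  0.114 ]
[308 177  44  42 601] [329.89018303 197.21630616] z.122 [ 0.5513 -0.0346  0.122 ] z.146 [ 0.5468 -0.034   0.146 ]
[323 189  16  15 187] [330.7486631  195.96256684] z.122 [ 0.5549 -0.0369  0.122 ] z.146 [ 0.5503 -0.0363  0.146 ]
[298 221  43  16 167] [318.55688623 228.99401198] z.122 [ 0.4624 -0.0043  0.122 ] z.146 [ 0.4594 -0.0043  0.146 ]
```

View pics/crop.png

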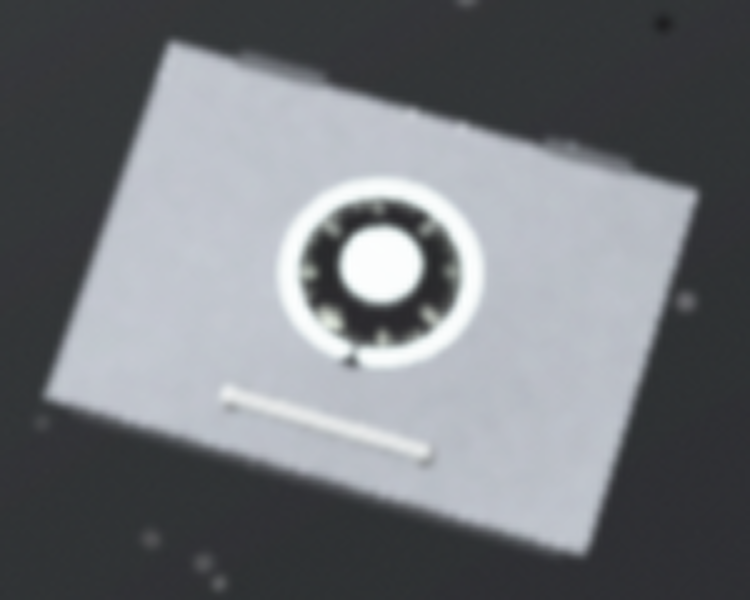

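The crop shows the arrow head at about crop (330,320) and the index T at (350,360), so the dial reads roughly 37. The dial's centre is near (0.5505,-0.036) and the safe's yaw is about -16.8 deg.

```bash
python3 - <<'E'
from h import *
v=togo([.5505,-.036,.25]);print(v,np.linalg.norm(v),v/16)
E
```

```text
[ 5.00208239e+01 -3.92028486e+01  4.13279263e-03] 63.55270391682794 [ 3.12630149e+00 -2.45017804e+00  2.58299539e-04]
```

move_arm:
  rows:
    - [1.5,-1.2,0,0,0,0,1]
    - [3.126,-2.45,0,0,0,0,1]
    - [3.126,-2.45,0,0,0,0,1]
    - [3.126,-2.45,0,0,0,0,1]
    - [3.126,-2.45,0,0,0,0,1]
    - [3.126,-2.45,0,0,0,0,1]
    - [3.126,-2.45,0,0,0,0,1]
    - [3.126,-2.45,0,0,0,0,1]
    - [3.126,-2.45,0,0,0,0,1]
    - [3.126,-2.45,0,0,0,0,1]
    - [3.126,-2.45,0,0,0,0,1]
    - [3.126,-2.45,0,0,0,0,1]
    - [3.126,-2.45,0,0,0,0,1]
    - [3.126,-2.45,0,0,0,0,1]
    - [3.126,-2.45,0,0,0,0,1]
    - [3.126,-2.45,0,0,0,0,1]
    - [1.6,-1.25,0,0,0,0,1]
    - [0,0,0,0,0,-4,1]
    - [0,0,0,0,0,-6.5,1]
    - [0,0,0,0,0,-6.5,1]

```text
time: 1.82
tool_pos: [0.5503, -0.0357, 0.2497]
tool_rot: [-0.0, 0.944, 0.33, -0.0]
contact_force: [1.1, 0.1, -0.5]
gripper_width: 1.001
grasp_force: 0.0
```

move_arm:
  rows:
    - [0,0,0,0,0,-7,1]
    - [0,0,0,0,0,-7,1]
    - [0,0,0,0,0,-7,1]
    - [0,0,0,0,0,-7,1]
    - [0,0,0,0,0,-7,1]
    - [0,0,0,0,0,0,1]
    - [0,0,0,0,0,0,1]

```text
time: 2.4
tool_pos: [0.5501, -0.0365, 0.25]
tool_rot: [-0.0, 0.804, 0.595, -0.0]
contact_force: [0.8, -0.0, -0.2]
gripper_width: 1.001
grasp_force: 0.0
```

```bash
python3 - <<'E'
from h import *
s=manip.state();print(s['time'],s['tool_pos'],rot(s).as_matrix()[:,0],s['joint_pos'],s['contact_force'],s['ft_torque'],togo([.5505,-.036,.25]))
x=rot(s).as_matrix()[:,0];print(np.degrees(np.arctan2(x[1],x[0])))
f=manip.grab_frame("wrist");cv2.imwrite("pics/w0.png",f['img']);print(f['mtx'],f['R'],f['t'])
t=manip.grab_frame("top");cv2.imwrite("pics/t1.png",t['img'])
E
```

```text
2.4 [ 0.55014913 -0.0365186   0.24996708] [ 2.92191334e-01  9.56359882e-01 -3.50960560e-05] [-2.01275819e-01 -1.22720147e-01  1.78451277e+00  1.61589688e-05
  1.48033754e+00  9.52400929e-02] [ 0.78319728 -0.02336361 -0.22394866] [-0.00746867 -0.02619234 -0.04137472] [ 0.05984917  0.01840063 -0.00330375]
73.01080635259468
[[309.70691629   0.         320.29318775]
 [  0.         309.70691629 197.30907765]
 [  0.           0.           1.        ]] [[ 9.56343975e-01 -2.92243284e-01 -2.53871882e-04]
 [-2.82412755e-01 -9.24397037e-01  2.56384778e-01]
 [-7.51614078e-02 -2.45120341e-01 -9.66574767e-01]] [-0.53663937  0.08969509  0.41037868]
```

View pics/w0.png

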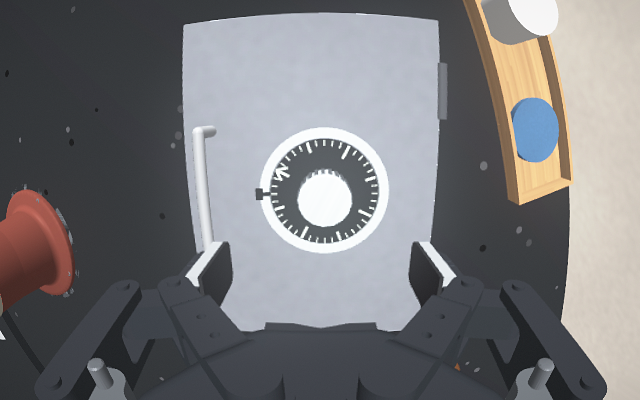

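The wrist view shows the ring centred near (325,190), the index T at (263,194) and the arrow head at about (281,172). Next I measure the ring centre, knob centre and dial number.

```bash
cat >> h.py <<'E'
def wray(f,uv,z):
    K=f['mtx'];d=(np.atleast_2d(uv)-K[:2,2])/K[0,0];r=np.linalg.norm(d,axis=1)+1e-12
    v=np.c_[d/r[:,None]*np.sin(r)[:,None],np.cos(r)]@f['R'];C=-f['R'].T@f['t']
    return C+v*((z-C[2])/v[:,2])[:,None]
def wproj(f,X):
    c=np.atleast_2d(X)@f['R'].T+f['t'];rho=np.linalg.norm(c[:,:2],axis=1);th=np.arctan2(rho,c[:,2])
    return c[:,:2]/rho[:,None]*(th*f['mtx'][0,0])[:,None]+f['mtx'][:2,2]
def dialpolar(f,cen,yaw):
    # brightness vs. angle (deg, clockwise from the index) on the disc, z=.120
    a=np.radians(np.arange(0,360,.5));img=cv2.cvtColor(f['img'],cv2.COLOR_BGR2GRAY);out=[]
    for r in np.arange(.022,.0475,.0005):
        th=yaw+np.pi-a
        p=wproj(f,np.c_[cen[0]+r*np.cos(th),cen[1]+r*np.sin(th),np.full(a.size,.120)]).astype(np.float32)
        out.append(cv2.remap(img,p[None,:,0],p[None,:,1],1)[0])
    return np.array(out)
E
python3 - <<'E'
from h import *
f=manip.grab_frame("wrist");im=f['img'];g=cv2.cvtColor(im,cv2.COLOR_BGR2GRAY)
w=((g>225)).astype(np.uint8);w[:,:250]=0;w[:,400:]=0;w[:110]=0;w[265:]=0
cs=[c for c in cv2.findContours(w,cv2.RETR_EXTERNAL,cv2.CHAIN_APPROX_NONE)[0] if cv2.contourArea(c)>3000]
for c in cs:
    P=wray(f,c[:,0].astype(float),.122)[:,:2].astype(np.float32)
    print('ring circle',cv2.minEnclosingCircle(P),cv2.fitEllipse(P))
n,l,st,ce=cv2.connectedComponentsWithStats(w)
for i in range(1,n):
    if st[i][4]>300: print(st[i],ce[i],wray(f,ce[i],.122)[0],wray(f,ce[i],.146)[0])
p=wray(f,[[263,194],[281,172]],.122);print(p)
# dark disc centre: fit inner edge
d=((g<120)).astype(np.uint8);n,l=cv2.connectedComponents(d);k=l[205,283] or l[190,290]
c=max(cv2.findContours((l==k).astype(np.uint8),0,cv2.CHAIN_APPROX_NONE)[0],key=cv2.contourArea)
P=wray(f,cv2.convexHull(c)[:,0].astype(float),.120)[:,:2].astype(np.float32);e=cv2.fitEllipse(P);print('disc',e)
pol=dialpolar(f,(.5505,-.036),np.radians(-16.8))
cv2.imwrite('pics/pol.png',cv2.resize(pol,(720,300)))
E
```

```text
ring circle ((0.5539171695709229, -0.03437197953462601), 0.05510532855987549) ((0.5541108250617981, -0.0340103805065155), (0.10252892971038818, 0.1030198484659195), 73.23650360107422)
[ 260  127  129  126 3577] [324.66536204 188.26418787] [ 0.55568781 -0.0307651   0.122     ] [ 0.55699425 -0.02528728  0.146     ]
[ 298  170   53   57 2240] [324.18616071 199.20133929] [ 0.55257599 -0.03970389  0.122     ] [ 0.5541792  -0.03337363  0.146     ]
[[ 0.50429246 -0.02022832  0.122     ]
 [ 0.5250901  -0.00690923  0.122     ]]
disc ((0.5538502931594849, -0.034679729491472244), (0.09073220938444138, 0.0911395326256752), 62.57516860961914)
```

View pics/pol.png

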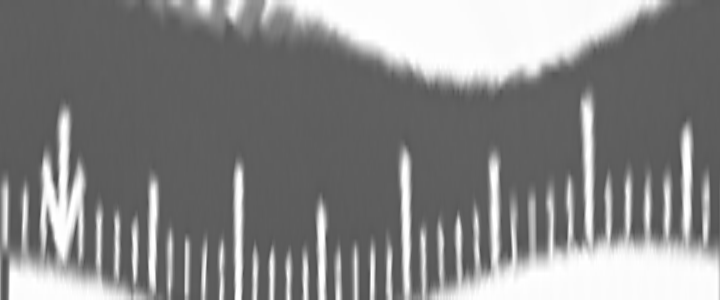

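The polar strip shows the arrow about 30 deg clockwise of the index, with the centre slightly off. I refit it using the wrist camera's own centre.

```bash
cat >> h.py <<'E'
def dialread(f,cen,yaw):
    pol=dialpolar(f,cen,yaw).astype(float);a=np.radians(np.arange(0,360,.5))
    s=pol[32:44].mean(0);ph=np.degrees(np.angle((s*np.exp(40j*a)).sum()))/40
    s2=pol[14:26].mean(0)
    return ph%9, pol
E
python3 - <<'E'
from h import *
f=manip.grab_frame("wrist")
for y in(-16.1,-16.8):
    ph,pol=dialread(f,(.5539,-.0346),np.radians(y));print(y,ph,[27+ph-ph%9+0])
    s=pol[20:30].mean(0);print([int(i)/2 for i in np.argsort(-s)[:25]])
print(togo([.5525,-.0353,.20]),manip.state()['joint_pos'][5])
E
```

```text
-16.1 0.5142924234834761 [np.float64(27.0)]
[118.0, 117.5, 26.5, 27.0, 118.5, 117.0, 26.0, 27.5, 116.5, 28.0, 119.0, 208.0, 25.5, 208.5, 207.5, 209.0, 297.0, 297.5, 296.5, 298.0, 116.0, 209.5, 207.0, 28.5, 296.0]
-16.8 8.81470696474278 [np.float64(27.000000000000004)]
[117.0, 117.5, 26.0, 116.5, 25.5, 26.5, 118.0, 27.0, 116.0, 25.0, 207.5, 208.0, 207.0, 27.5, 115.5, 118.5, 208.5, 296.5, 296.0, 297.0, 206.5, 24.5, 295.5, 297.5, 209.0]
[0.18509279 0.17868871 5.02226018] 0.0935992904006706
```

move_arm:
  rows:
    - [0.19,0.18,2,0,0,0,1]
    - [0,0,2.5,0,0,0,1]
    - [0,0,2.5,0,0,0,1]
    - [0,0,2,0,0,0,1]
    - [0,0,1.2,0,0,0,0.4]
    - [0,0,0,0,0,0,0.2]
    - [0,0,0,0,0,0,0]

```text
time: 3.18
tool_pos: [0.5525, -0.0352, 0.1482]
tool_rot: [-0.0, 0.803, 0.596, -0.0]
contact_force: [0.3, 0.1, -0.4]
gripper_width: 0.607
grasp_force: 0.0
```

move_arm:
  rows:
    - [0,0,0,0,0,0,-0.1]
    - [0,0,0,0,0,0,-0.3]
    - [0,0,0,0,0,0,-1]
    - [0,0,0,0,0,0,-1]
    - [0,0,0,0,0,0,-1]
    - [0,0,0,0,0,0,-1]

```text
time: 3.68
tool_pos: [0.5536, -0.0355, 0.1502]
tool_rot: [0.001, 0.803, 0.596, 0.001]
contact_force: [-2.0, -0.0, 6.1]
gripper_width: 0.463
grasp_force: 61.3
```

```bash
python3 - <<'E'
from h import *
s=manip.state();print(s['time'],s['tool_pos'],rot(s).inv().apply(s['contact_force']),rot(s).inv().apply(s['ft_torque']),s['gripper_width'],s['grasp_force'])
f=manip.grab_frame("wrist");cv2.imwrite("pics/w1.png",f['img'])
E
```

```text
3.6833 [ 0.55362027 -0.03548189  0.15016317] [-0.59262083 -1.89957655 -6.07290374] [ 0.22280076 -0.07574468  0.07753726] 0.4633571152227758 61.272743940353394
```

View pics/w1.png

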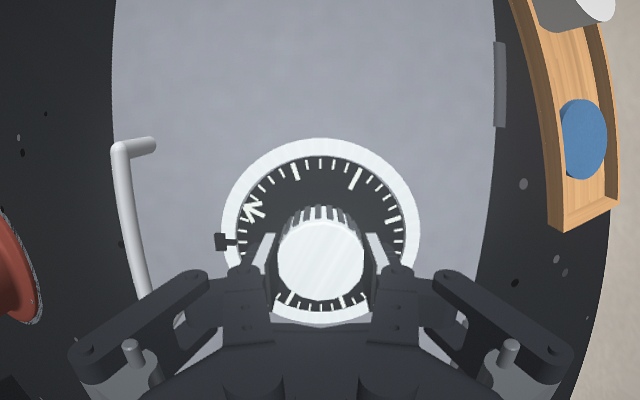

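The view shows both pads on the knob at about (320,260), with the arrow at (252,210). I take up the small offset and turn left to 6.

move_arm:
  rows:
    - [0,0.1,-0.2,0,0,0,-1]
    - [0,0,0,0,0,-2.8,-1]
    - [0,0,0,0,0,-5.6,-1]
    - [0,0,0,0,0,-5.6,-1]
    - [0,0,0,0,0,-5.6,-1]
    - [0,0,0,0,0,-5.6,-1]
    - [0,0,0,0,0,-5.6,-1]
    - [0,0,0,0,0,-5.6,-1]
    - [0,0,0,0,0,-5.6,-1]
    - [0,0,0,0,0,-5.6,-1]
    - [0,0,0,0,0,-5.6,-1]
    - [0,0,0,0,0,-5.6,-1]
    - [0,0,0,0,0,-5.6,-1]
    - [0,0,0,0,0,-5.6,-1]
    - [0,0,0,0,0,-5.6,-1]
    - [0,0,0,0,0,-5.6,-1]
    - [0,0,0,0,0,0,-1]
    - [0,0,0,0,0,0,-1]

```text
time: 5.23
tool_pos: [0.5528, -0.0359, 0.1502]
tool_rot: [-0.001, 0.223, 0.975, -0.001]
contact_force: [-4.9, -2.0, 3.5]
gripper_width: 0.462
grasp_force: 62.2
```

```bash
cat >> h.py <<'E'
def rep():
    s=manip.state();x=rot(s).as_matrix()[:,0]
    print(s['time'],'yaw %.2f'%np.degrees(np.arctan2(x[1],x[0])),s['tool_pos'].round(4),'F',rot(s).inv().apply(s['contact_force']).round(2),'T',rot(s).inv().apply(s['ft_torque']).round(3),'Tz',s['ft_torque'][2].round(3),s['joint_pos'][5].round(3),s['gripper_width'].round(3))
def num(cen=(.5539,-.0346)):
    f=manip.grab_frame("wrist");ph,pol=dialread(f,cen,np.radians(-16.1))
    return f,ph,pol
E
python3 - <<'E'
from h import *
rep();f,ph,pol=num();print(ph)
cv2.imwrite("pics/w2.png",np.vstack([f['img'],cv2.cvtColor(cv2.resize(pol,(640,200)).astype(np.uint8),8)]))
E
```

```text
Traceback (most recent call last):
  File "h.py", line 34, in rep
    print(s['time'],'yaw %.2f'%np.degrees(np.arctan2(x[1],x[0])),s['tool_pos'].round(4),'F',rot(s).inv().apply(s['contact_force']).round(2),'T',rot(s).inv().apply(s['ft_torque']).round(3),'Tz',s['ft_torque'][2].round(3),s['joint_pos'][5].round(3),s['gripper_width'].round(3))
                                                                                                                                                                                                                                                       ^^^^^^^^^^^^^^^^^^^^^^^^
AttributeError: 'float' object has no attribute 'round'
```

```bash
sed -i "s/,s\['gripper_width'\].round(3))/,s['gripper_width'])/" h.py
python3 - <<'E'
from h import *
rep();f,ph,pol=num();print(ph)
cv2.imwrite("pics/w2.png",np.vstack([f['img'],cv2.cvtColor(cv2.resize(pol,(640,200)).astype(np.uint8),8)]))
E
```

```text
5.2333 yaw 154.25 [ 0.5528 -0.0359  0.1502] F [ 3.61 -3.92 -3.52] T [0.552 0.619 0.032] Tz -0.032 -1.32 0.46157540786104473
0.3349644159782695
```

View pics/w2.png

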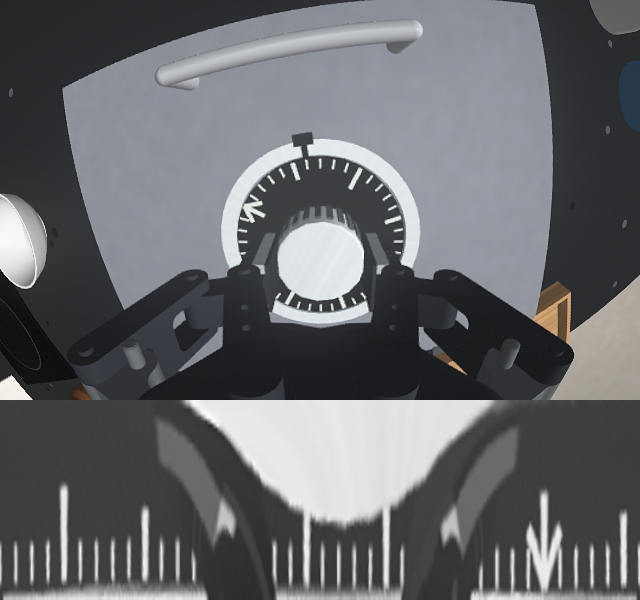

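The dial kept pace with the gripper: the arrow is at 305 deg clockwise, so the index reads 6.07. Now right to 30.

move_arm:
  rows:
    - [0,0,0,0,0,2.8,-1]
    - [0,0,0,0,0,5.9,-1]
    - [0,0,0,0,0,5.9,-1]
    - [0,0,0,0,0,5.9,-1]
    - [0,0,0,0,0,5.9,-1]
    - [0,0,0,0,0,5.9,-1]
    - [0,0,0,0,0,5.9,-1]
    - [0,0,0,0,0,5.9,-1]
    - [0,0,0,0,0,5.9,-1]
    - [0,0,0,0,0,5.9,-1]
    - [0,0,0,0,0,5.9,-1]
    - [0,0,0,0,0,5.9,-1]
    - [0,0,0,0,0,5.9,-1]

```text
time: 6.37
tool_pos: [0.5536, -0.0355, 0.1502]
tool_rot: [0.0, 0.764, 0.645, 0.0]
contact_force: [-2.1, 0.1, 1.2]
gripper_width: 0.466
grasp_force: 62.0
```

move_arm:
  rows:
    - [0,0,0,0,0,5.9,-1]
    - [0,0,0,0,0,5.9,-1]
    - [0,0,0,0,0,5.9,-1]
    - [0,0,0,0,0,5.9,-1]
    - [0,0,0,0,0,5.9,-1]
    - [0,0,0,0,0,5.9,-1]
    - [0,0,0,0,0,5.9,-1]
    - [0,0,0,0,0,5.9,-1]
    - [0,0,0,0,0,5.9,-1]
    - [0,0,0,0,0,5.9,-1]
    - [0,0,0,0,0,5.9,-1]
    - [0,0,0,0,0,5.9,-1]
    - [0,0,0,0,0,0,-1]
    - [0,0,0,0,0,0,-1]

```text
time: 7.53
tool_pos: [0.5542, -0.0361, 0.1503]
tool_rot: [0.001, 0.996, 0.087, 0.001]
contact_force: [4.0, -2.3, -1.9]
gripper_width: 0.461
grasp_force: 61.7
```

```bash
python3 - <<'E'
from h import *
rep();f,ph,pol=num();s=pol[20:30].mean(0);print(ph,[int(i)/2 for i in np.argsort(-s[:600])[:20]])
E
```

```text
7.5333 yaw 10.04 [ 0.5542 -0.0361  0.1503] F [3.5  2.95 1.94] T [-0.71   0.269  0.024] Tz -0.025 1.197 0.4613120982117931
0.6983648848730676 [0.0, 0.5, 1.0, 90.5, 90.0, 91.0, 89.5, 1.5, 182.0, 181.5, 181.0, 91.5, 182.5, 180.5, 89.0, 2.0, 2.5, 3.0, 3.5, 183.0]
```

30 is set: the arrow is at 90 deg. Left to 39.

move_arm:
  rows:
    - [0,0,0,0,0,-2.8,-1]
    - [0,0,0,0,0,-5.8,-1]
    - [0,0,0,0,0,-5.8,-1]
    - [0,0,0,0,0,-5.8,-1]
    - [0,0,0,0,0,-5.8,-1]
    - [0,0,0,0,0,-5.8,-1]
    - [0,0,0,0,0,-5.8,-1]
    - [0,0,0,0,0,-5.8,-1]
    - [0,0,0,0,0,-5.8,-1]
    - [0,0,0,0,0,-5.8,-1]
    - [0,0,0,0,0,-5.8,-1]
    - [0,0,0,0,0,-5.8,-1]
    - [0,0,0,0,0,-5.8,-1]
    - [0,0,0,0,0,-5.8,-1]
    - [0,0,0,0,0,-2.8,-1]
    - [0,0,0,0,0,0,-1]
    - [0,0,0,0,0,0,-1]

```text
time: 9.0
tool_pos: [0.5534, -0.0354, 0.1503]
tool_rot: [-0.0, 0.701, 0.713, -0.0]
contact_force: [-0.7, -1.2, 0.7]
gripper_width: 0.459
grasp_force: 61.8
```

```bash
python3 - <<'E'
from h import *
rep();f,ph,pol=num();s=pol[20:30].mean(0);print(ph,[int(i)/2 for i in np.argsort(-s[:300])[:14]])
E
```

```text
9.0 yaw 90.95 [ 0.5534 -0.0354  0.1503] F [-1.21 -0.73 -0.66] T [-0.11  -0.268 -0.11 ] Tz 0.11 -0.215 0.4588622034357993
0.6759521536959336 [99.5, 100.0, 99.0, 100.5, 98.5, 101.0, 9.0, 9.5, 8.5, 8.0, 7.5, 10.0, 101.5, 98.0]
```

move_arm:
  rows:
    - [0,0,0,0,0,3,-1]
    - [0,0,0,0,0,5,-1]
    - [0,0,0,0,0,5,-1]
    - [0,0,0,0,0,5,-1]
    - [0,0,0,0,0,3,-1]

```text
time: 9.47
tool_pos: [0.5537, -0.0355, 0.1502]
tool_rot: [0.0, 0.82, 0.572, 0.0]
contact_force: [0.7, -1.7, -0.8]
gripper_width: 0.46
grasp_force: 61.8
```

```bash
python3 -c "
from h import *
rep()"
```

```text
9.4667 yaw 69.74 [ 0.5537 -0.0355  0.1502] F [-1.38  1.3   0.84] T [-0.279 -0.25  -0.113] Tz 0.113 0.155 0.4600173456529542
```

move_arm:
  rows:
    - [0,0,0,0,0,5,-1]
    - [0,0,0,0,0,5,-1]
    - [0,0,0,0,0,5,-1]
    - [0,0,0,0,0,5,-1]
    - [0,0,0,0,0,5,-1]
    - [0,0,0,0,0,3,-1]
    - [0,0,0,0,0,1,-1]

```text
time: 10.05
tool_pos: [0.554, -0.0357, 0.1503]
tool_rot: [0.0, 0.937, 0.349, 0.001]
contact_force: [2.8, -1.8, -2.0]
gripper_width: 0.468
grasp_force: 61.7
```

```bash
python3 -c "
from h import *
rep()"
```

```text
10.05 yaw 40.88 [ 0.554  -0.0357  0.1503] F [0.94 3.23 2.04] T [-0.67   0.05  -0.106] Tz 0.105 0.659 0.46801559910839374
```

move_arm:
  rows:
    - [0,0,0,0,0,1,-1]

```text
time: 10.13
tool_pos: [0.554, -0.0357, 0.1503]
tool_rot: [0.0, 0.94, 0.342, 0.001]
contact_force: [3.4, -2.7, -3.1]
gripper_width: 0.462
grasp_force: 61.6
```

```bash
python3 -c "
from h import *
rep()"
```

```text
10.1333 yaw 39.96 [ 0.554  -0.0357  0.1503] F [0.87 4.25 3.06] T [-0.758  0.151 -0.121] Tz 0.121 0.675 0.46185491790532124
```

```bash
sed -i "s/,s\['gripper_width'\])/,'j6eff %.3f'%s['joint_efforts'][5],s['gripper_width'])/" h.py; python3 -c "
from h import *
rep();print(manip.state()['joint_efforts'])
f,ph,pol=num();s=pol[20:30].mean(0);print(ph,[int(i)/2 for i in np.argsort(-s[:600])[:14]])"
```

```text
10.1333 yaw 39.96 [ 0.554  -0.0357  0.1503] F [0.87 4.25 3.06] T [-0.758  0.151 -0.121] Tz 0.121 0.675 j6eff -0.002 0.46185491790532124
[ 1.28893744e+00 -3.44419062e+01 -3.41348505e+01  5.98378256e-01
  1.10346537e+00 -2.38678906e-03]
6.655544699489829 [285.5, 285.0, 286.0, 286.5, 284.5, 299.5, 289.0, 288.5, 287.0, 299.0, 298.5, 290.0, 287.5, 288.0]
```

move_arm:
  rows:
    - [0,0,0,0,0,1,-1]

```text
time: 10.27
tool_pos: [0.554, -0.0357, 0.1503]
tool_rot: [0.0, 0.943, 0.334, 0.001]
contact_force: [4.5, -1.7, -4.3]
gripper_width: 0.466
grasp_force: 61.6
```

```bash
python3 -c "
from h import *
rep()"
```

```text
10.2667 yaw 38.98 [ 0.554  -0.0357  0.1503] F [2.45 4.12 4.28] T [-0.945  0.242 -0.147] Tz 0.146 0.692 j6eff -0.118 0.46607328079962734
```

move_arm:
  rows:
    - [0,0,0,0,0,0,-1]

```text
time: 10.35
tool_pos: [0.554, -0.0357, 0.1503]
tool_rot: [0.0, 0.943, 0.333, 0.001]
contact_force: [4.7, -2.9, -3.8]
gripper_width: 0.465
grasp_force: 61.6
```

```bash
python3 -c "
from h import *
rep()"
```

```text
10.35 yaw 38.95 [ 0.554  -0.0357  0.1503] F [1.85 5.16 3.79] T [-0.911  0.244 -0.054] Tz 0.054 0.693 j6eff 0.161 0.46498782827474106
```

move_arm:
  rows:
    - [0,0,0,0,0,1,-1]

```text
time: 10.43
tool_pos: [0.554, -0.0357, 0.1503]
tool_rot: [0.0, 0.946, 0.325, 0.001]
contact_force: [4.4, -3.3, -2.9]
gripper_width: 0.467
grasp_force: 61.6
```

```bash
python3 -c "
from h import *
rep()"
```

```text
10.4333 yaw 37.97 [ 0.554  -0.0357  0.1503] F [1.43 5.34 2.93] T [-0.893  0.301 -0.132] Tz 0.132 0.71 j6eff -0.117 0.46693948152534437
```

move_arm:
  rows:
    - [0,0,0,0,0,2.3,-1]
    - [0,0,0,0,0,2.2,-1]

```text
time: 10.6
tool_pos: [0.554, -0.0358, 0.1503]
tool_rot: [0.001, 0.958, 0.287, 0.001]
contact_force: [4.7, -3.3, -3.6]
gripper_width: 0.465
grasp_force: 61.5
```

```bash
python3 -c "
from h import *
rep()"
```

```text
10.6 yaw 33.38 [ 0.554  -0.0358  0.1503] F [2.07 5.35 3.57] T [-0.9    0.27  -0.172] Tz 0.172 0.79 j6eff -0.220 0.4648222644033082
```

move_arm:
  rows:
    - [0,0,0,0,0,1.5,-1]

```text
time: 10.68
tool_pos: [0.554, -0.0358, 0.1503]
tool_rot: [0.0, 0.962, 0.275, 0.001]
contact_force: [5.1, -3.2, -3.3]
gripper_width: 0.465
grasp_force: 61.5
```

```bash
python3 -c "
from h import *
rep()"
```

```text
10.6833 yaw 31.89 [ 0.554  -0.0358  0.1503] F [2.62 5.39 3.34] T [-0.943  0.352 -0.169] Tz 0.169 0.816 j6eff -0.024 0.4650550233727104
```

move_arm:
  rows:
    - [0,0,0,0,0,1.5,-1]

```text
time: 10.77
tool_pos: [0.554, -0.0358, 0.1503]
tool_rot: [0.001, 0.965, 0.262, 0.001]
contact_force: [4.7, -3.8, -3.3]
gripper_width: 0.459
grasp_force: 61.5
```

```bash
python3 -c "
from h import *
rep()"
```

```text
10.7667 yaw 30.42 [ 0.554  -0.0358  0.1503] F [2.16 5.64 3.28] T [-0.88   0.336 -0.159] Tz 0.158 0.842 j6eff -0.097 0.45933207734937986
```

move_arm:
  rows:
    - [0,0,0,0,0,1.5,-1]

```text
time: 10.85
tool_pos: [0.5541, -0.0358, 0.1503]
tool_rot: [0.001, 0.968, 0.25, 0.001]
contact_force: [4.0, -3.7, -3.8]
gripper_width: 0.46
grasp_force: 61.5
```

```bash
python3 -c "
from h import *
rep()"
```

```text
10.85 yaw 28.91 [ 0.5541 -0.0358  0.1503] F [1.69 5.17 3.86] T [-0.924  0.435 -0.145] Tz 0.145 0.868 j6eff -0.106 0.4604965241223038
```

move_arm:
  rows:
    - [0,0,0,0,0,1.5,-1]

```text
time: 10.93
tool_pos: [0.5541, -0.0359, 0.1503]
tool_rot: [0.001, 0.972, 0.237, 0.001]
contact_force: [4.2, -4.5, -3.0]
gripper_width: 0.461
grasp_force: 61.5
```

```bash
python3 -c "
from h import *
rep()"
```

```text
10.9333 yaw 27.41 [ 0.5541 -0.0359  0.1503] F [1.63 5.95 3.03] T [-0.942  0.475 -0.155] Tz 0.155 0.894 j6eff -0.108 0.4608225505157362
```

move_arm:
  rows:
    - [0,0,0,0,0,1.6,-1]

```text
time: 11.02
tool_pos: [0.5541, -0.0359, 0.1503]
tool_rot: [0.001, 0.975, 0.223, 0.001]
contact_force: [4.5, -4.0, -3.9]
gripper_width: 0.462
grasp_force: 61.5
```

```bash
python3 -c "
from h import *
rep()"
```

```text
11.0167 yaw 25.81 [ 0.5541 -0.0359  0.1503] F [2.29 5.52 3.93] T [-0.899  0.438 -0.112] Tz 0.112 0.922 j6eff -0.138 0.4619607891723077
```

move_arm:
  rows:
    - [0,0,0,0,0,1.6,-1]

```text
time: 11.1
tool_pos: [0.5541, -0.0359, 0.1503]
tool_rot: [0.001, 0.978, 0.21, 0.001]
contact_force: [3.9, -3.9, -4.2]
gripper_width: 0.466
grasp_force: 61.5
```

```bash
python3 -c "
from h import *
rep()"
```

```text
11.1 yaw 24.21 [ 0.5541 -0.0359  0.1503] F [1.95 5.2  4.19] T [-0.928  0.515 -0.119] Tz 0.119 0.95 j6eff -0.131 0.46603511287513766
```

move_arm:
  rows:
    - [0,0,0,0,0,1.6,-1]

```text
time: 11.18
tool_pos: [0.5541, -0.0359, 0.1503]
tool_rot: [0.001, 0.981, 0.196, 0.001]
contact_force: [5.0, -3.8, -3.4]
gripper_width: 0.461
grasp_force: 61.5
```

```bash
python3 -c "
from h import *
rep()"
```

```text
11.1833 yaw 22.61 [ 0.5541 -0.0359  0.1503] F [3.16 5.39 3.43] T [-0.912  0.502 -0.114] Tz 0.114 0.978 j6eff -0.132 0.4612869284217008
```

move_arm:
  rows:
    - [0,0,0,0,0,1.6,-1]

```text
time: 11.27
tool_pos: [0.5541, -0.0359, 0.1503]
tool_rot: [0.001, 0.983, 0.182, 0.001]
contact_force: [4.8, -3.5, -3.3]
gripper_width: 0.465
grasp_force: 61.5
```

```bash
python3 -c "
from h import *
rep()"
```

```text
11.2667 yaw 21.01 [ 0.5541 -0.0359  0.1503] F [3.23 4.98 3.34] T [-0.882  0.538 -0.27 ] Tz 0.269 1.006 j6eff -0.021 0.46495177795524684
```

move_arm:
  rows:
    - [0,0,0,0,0,0,-1]

```text
time: 11.35
tool_pos: [0.5541, -0.0359, 0.1503]
tool_rot: [0.001, 0.983, 0.183, 0.001]
contact_force: [5.6, -3.6, -3.4]
gripper_width: 0.463
grasp_force: 61.5
```

```bash
python3 -c "
from h import *
rep()"
```

```text
11.35 yaw 21.04 [ 0.5541 -0.0359  0.1503] F [3.97 5.38 3.42] T [-0.913  0.505 -0.125] Tz 0.125 1.005 j6eff 0.325 0.46282499203646704
```

move_arm:
  rows:
    - [0,0,0,0,0,0.5,-1]

```text
time: 11.43
tool_pos: [0.5541, -0.0359, 0.1503]
tool_rot: [0.001, 0.984, 0.179, 0.001]
contact_force: [4.9, -3.3, -3.5]
gripper_width: 0.461
grasp_force: 61.5
```

```bash
python3 -c "
from h import *
rep()"
```

```text
11.4333 yaw 20.60 [ 0.5541 -0.0359  0.1503] F [3.43 4.85 3.46] T [-0.852  0.533 -0.356] Tz 0.356 1.013 j6eff 0.219 0.46109040279527913
```

move_arm:
  rows:
    - [0,0,0,0,0,0,-1]
    - [0,0,0,0,0,0,-1]

```text
time: 11.6
tool_pos: [0.5541, -0.0359, 0.1503]
tool_rot: [0.001, 0.984, 0.179, 0.001]
contact_force: [4.9, -3.6, -3.3]
gripper_width: 0.461
grasp_force: 61.5
```

```bash
python3 -c "
from h import *
rep()"
```

```text
11.6 yaw 20.60 [ 0.5541 -0.0359  0.1503] F [3.31 5.1  3.27] T [-0.882  0.505 -0.243] Tz 0.242 1.013 j6eff 0.251 0.4614569156151593
```

move_arm:
  rows:
    - [0,0,0,0,0,0,-1]

```text
time: 11.68
tool_pos: [0.5541, -0.0359, 0.1503]
tool_rot: [0.001, 0.984, 0.179, 0.001]
contact_force: [3.6, -3.4, -4.8]
gripper_width: 0.469
grasp_force: 61.5
```

```bash
python3 -c "
from h import *
rep();num()
rep();f,ph,pol=num();s=pol[20:30].mean(0);print(ph)"
```

```text
11.6833 yaw 20.60 [ 0.5541 -0.0359  0.1503] F [2.14 4.43 4.79] T [-0.865  0.535 -0.219] Tz 0.219 1.013 j6eff 0.248 0.46869486822960016
11.7333 yaw 20.61 [ 0.5541 -0.0359  0.1503] F [2.71 5.52 2.73] T [-0.9    0.505 -0.263] Tz 0.263 1.013 j6eff 0.248 0.459827607185741
7.903844786523008
```

move_arm:
  rows:
    - [0,0,0,0,0,0.6,-1]
    - [0,0,0,0,0,0,-1]

```text
time: 11.95
tool_pos: [0.5541, -0.0359, 0.1503]
tool_rot: [0.001, 0.985, 0.174, 0.001]
contact_force: [6.3, -3.5, -3.7]
gripper_width: 0.467
grasp_force: 61.5
```

```bash
python3 -c "
from h import *
rep();num()
rep();num()
rep();num();rep()"
```

```text
11.95 yaw 20.01 [ 0.5541 -0.0359  0.1503] F [4.7  5.45 3.68] T [-0.876  0.498 -0.389] Tz 0.388 1.023 j6eff 0.408 0.46702197595222
12.0 yaw 20.02 [ 0.5541 -0.0359  0.1503] F [2.62 5.48 3.85] T [-0.892  0.509 -0.364] Tz 0.364 1.023 j6eff 0.365 0.46231570215142653
12.05 yaw 20.02 [ 0.5541 -0.0359  0.1503] F [3.39 5.24 4.1 ] T [-0.885  0.56  -0.436] Tz 0.436 1.023 j6eff 0.356 0.4643862991649498
12.1 yaw 20.02 [ 0.5541 -0.0359  0.1503] F [3.58 4.98 3.81] T [-0.903  0.549 -0.364] Tz 0.364 1.023 j6eff 0.354 0.46321866683891255
```

move_arm:
  rows:
    - [0,0,0,0,0,0.2,-1]
    - [0,0,0,0,0,0,-1]

```text
time: 12.27
tool_pos: [0.5541, -0.0359, 0.1503]
tool_rot: [0.001, 0.985, 0.172, 0.001]
contact_force: [4.4, -3.8, -4.1]
gripper_width: 0.463
grasp_force: 61.5
```

```bash
python3 -c "
from h import *
rep();num()
rep();num()
rep();num();rep()"
```

```text
12.2667 yaw 19.83 [ 0.5541 -0.0359  0.1503] F [2.89 5.04 4.08] T [-0.913  0.54  -0.379] Tz 0.379 1.026 j6eff 0.429 0.46309887891696655
12.3167 yaw 19.83 [ 0.5541 -0.0359  0.1503] F [3.84 5.02 4.35] T [-0.896  0.567 -0.432] Tz 0.432 1.026 j6eff 0.409 0.4589003617729075
12.3667 yaw 19.83 [ 0.5541 -0.0359  0.1503] F [2.88 5.34 3.51] T [-0.854  0.499 -0.41 ] Tz 0.41 1.026 j6eff 0.409 0.465167140605596
12.4167 yaw 19.83 [ 0.5541 -0.0359  0.1503] F [3.7  5.06 3.19] T [-0.875  0.592 -0.406] Tz 0.406 1.026 j6eff 0.409 0.46327067547854756
```

Firm at about 0.41 N m, steady over several readings. I release and rise.

move_arm:
  rows:
    - [0,0,0,0,0,0,0.2]
    - [0,0,0,0,0,0,1]
    - [0,0,0,0,0,0,1]
    - [0,0,0,0,0,0,1]
    - [0,0,0,0,0,0,1]
    - [0,0,-2,0,0,0,1]
    - [0,0,-3,0,0,0,1]
    - [0,0,-3,0,0,0,1]
    - [0,0,-2,0,0,0,1]
    - [0,0,0,0,0,-5,1]
    - [0,0,0,0,0,-7,1]
    - [0,0,0,0,0,-7,1]
    - [0,0,0,0,0,-7,1]
    - [0,0,0,0,0,-7,1]
    - [0,0,0,0,0,-7,1]
    - [0,0,0,0,0,-7,1]
    - [0,0,0,0,0,-6.2,1]
    - [0,0,0,0,0,0,1]
    - [0,0,0,0,0,0,1]

```text
time: 14.0
tool_pos: [0.5534, -0.0354, 0.2503]
tool_rot: [-0.0, 0.805, 0.594, -0.0]
contact_force: [0.3, 0.5, -1.0]
gripper_width: 0.999
grasp_force: 0.0
```

```bash
python3 - <<'E'
from h import *
rep();f,ph,pol=num();s=pol[20:30].mean(0);print(ph,[int(i)/2 for i in np.argsort(-s[:600])[:16]])
im=f['img'];cv2.imwrite("pics/w3.png",im);g=cv2.cvtColor(im,cv2.COLOR_BGR2GRAY)
print('expected handle px',wproj(f,[[.4598,-.0079,.144]]),wproj(f,[[.4598+.016,-.0079+.053,.144]]),wproj(f,[[.4598-.016,-.0079-.053,.144]]))
E
```

```text
14.0 yaw 72.83 [ 0.5534 -0.0354  0.2503] F [0.61 0.14 0.96] T [-0.001 -0.041 -0.035] Tz 0.035 0.101 j6eff -0.102 0.9985212179942433
6.9633831613060675 [78.5, 79.0, 79.5, 78.0, 169.5, 170.0, 80.0, 169.0, 170.5, 77.5, 259.0, 259.5, 258.5, 168.5, 260.0, 171.0]
expected handle px [[200.54302493 204.96435448]] [[194.92025856 136.75954921]] [[208.8082515  265.85941925]]
```

View pics/w3.png

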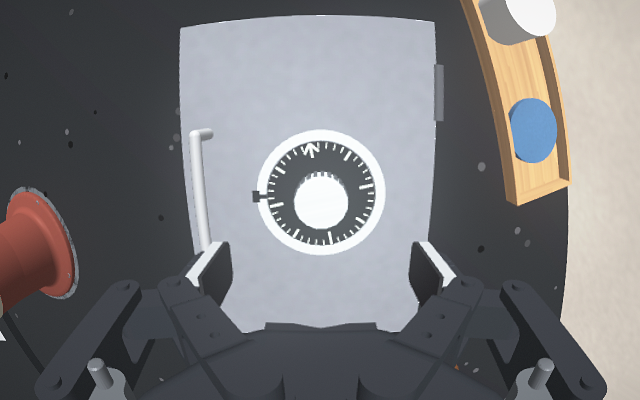

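The view shows the dial left alone at value -1.38 rad, which is about 21 mm of bolt travel. The bar runs from (196,136) to (207,248), which matches the predicted handle position.

```bash
python3 -c "
from h import *
print(togo([.460,-.008,.145]))"
```

```text
[-0.13559838 -9.74275349 10.53911045]
```

move_arm:
  rows:
    - [0,-1.5,0,0,0,0,0.2]
    - [-0.1,-2.5,0,0,0,0,0.2]
    - [0,-2.5,0,0,0,0,0.2]
    - [0,-2.2,0,0,0,0,0.2]
    - [0,-1.05,1,0,0,0,0.2]
    - [0,0,2.5,0,0,0,0.2]
    - [0,0,2.5,0,0,0,0.2]
    - [0,0,2.5,0,0,0,0.2]
    - [0,0,2,0,0,0,0.2]
    - [0,0,0,0,0,0,-0.3]
    - [0,0,0,0,0,0,-0.5]
    - [0,0,0,0,0,0,-1]
    - [0,0,0,0,0,0,-1]
    - [0,0,0,0,0,0,-1]
    - [0,0,0,0,0,0,-1]
    - [0,0,0,0,0,0,-1]

```text
time: 15.38
tool_pos: [0.4597, -0.0077, 0.1472]
tool_rot: [-0.001, 0.804, 0.595, -0.0]
contact_force: [-5.3, 0.9, 2.3]
gripper_width: 0.096
grasp_force: 58.5
```

```bash
cat > lift.py <<'E'
from h import *
s=manip.state();rep();print(s['grasp_force'],s['contact_force'])
# lid rows: hinge 198 mm behind, 34 mm below the bar; tool tilts at half the lid's rate
yaw=np.radians(-16.6);R0=rot(s);p=s['tool_pos'];print(s['tool_rot'])
ux=np.array([np.cos(yaw),np.sin(yaw),0]);uy=np.array([-np.sin(yaw),np.cos(yaw),0])
hin=p+.198*ux-np.array([0,0,.034])
print('hinge',hin)
def pose(a,k=.5): # raising: front edge rises = rotation about +y of +a maps -x to +z
    Rl=Ro.from_rotvec(uy*a);return hin+Rl.apply(p-hin),Ro.from_rotvec(uy*a*k)*R0
A=np.radians(np.concatenate([[0,.8,2],np.linspace(5,77,25)]))
pp,RR=pose(A[0])
for a in A[1:]:
    q,S=pose(a);print(np.degrees(a).round(1),np.round(RR.inv().apply(q-pp)*100,2),np.round(np.degrees((RR.inv()*S).as_rotvec()),2));pp,RR=q,S
E
python3 lift.py
```

```text
15.3833 yaw 72.98 [ 0.4597 -0.0077  0.1472] F [-0.71 -5.34 -2.33] T [ 0.946 -0.103 -0.087] Tz 0.087 0.118 j6eff 0.068 0.09578871654636581
58.50109398365021 [-5.30881352  0.88190958  2.33911089]
[-5.80518632e-04  8.03964809e-01  5.94676459e-01 -3.98512957e-04]
hinge [ 0.64948521 -0.06430275  0.11315938]
0.8 [ 0.    0.05 -0.28] [ 0.4 -0.   0. ]
2.0 [ 0.    0.08 -0.41] [ 0.6 -0.   0. ]
5.0 [ 0.    0.22 -1.03] [ 1.5  -0.01  0.  ]
8.0 [ 0.    0.25 -1.02] [ 1.5  -0.01  0.  ]
11.0 [ 0.    0.28 -1.02] [ 1.5  -0.01  0.  ]
14.0 [ 0.    0.3  -1.01] [ 1.5  -0.01  0.  ]
17.0 [ 0.    0.33 -1.  ] [ 1.5  -0.01  0.  ]
20.0 [ 0.    0.35 -0.99] [ 1.5  -0.01  0.  ]
23.0 [ 0.    0.38 -0.98] [ 1.5  -0.01  0.  ]
26.0 [ 0.    0.41 -0.97] [ 1.5  -0.01  0.  ]
29.0 [ 0.    0.43 -0.96] [ 1.5  -0.01  0.  ]
32.0 [ 0.    0.46 -0.95] [ 1.5  -0.01  0.  ]
35.0 [ 0.    0.48 -0.94] [ 1.5  -0.01  0.  ]
38.0 [ 0.    0.5  -0.92] [ 1.5  -0.01  0.  ]
41.0 [ 0.    0.53 -0.91] [ 1.5  -0.01  0.  ]
44.0 [ 0.    0.55 -0.9 ] [ 1.5  -0.01  0.  ]
47.0 [ 0.    0.58 -0.88] [ 1.5  -0.01  0.  ]
50.0 [ 0.    0.6  -0.87] [ 1.5  -0.01  0.  ]
53.0 [ 0.    0.62 -0.85] [ 1.5  -0.01  0.  ]
56.0 [ 0.    0.64 -0.83] [ 1.5  -0.01  0.  ]
59.0 [ 0.    0.66 -0.82] [ 1.5  -0.01  0.  ]
62.0 [ 0.01  0.69 -0.8 ] [ 1.5  -0.01  0.  ]
65.0 [ 0.01  0.71 -0.78] [ 1.5  -0.01  0.  ]
68.0 [ 0.01  0.73 -0.76] [ 1.5  -0.01  0.  ]
71.0 [ 0.01  0.75 -0.74] [ 1.5  -0.01  0.  ]
74.0 [ 0.01  0.76 -0.72] [ 1.5  -0.01  0.  ]
77.0 [ 0.01  0.78 -0.7 ] [ 1.5  -0.01  0.  ]
```

move_arm:
  rows:
    - [0,0.05,-0.28,0.4,0,0,-1]
    - [0,0.08,-0.41,0.6,0,0,-1]
    - [0,0,0,0,0,0,-1]

```text
time: 15.63
tool_pos: [0.4606, -0.008, 0.1519]
tool_rot: [-0.009, 0.804, 0.595, -0.006]
contact_force: [-4.2, 2.1, -6.6]
gripper_width: 0.089
grasp_force: 59.0
```

```bash
python3 -c "
from h import *
rep();print(manip.state()['contact_force'])"
```

```text
15.6333 yaw 72.98 [ 0.4606 -0.008   0.1519] F [ 0.8  -4.48  6.7 ] T [ 0.623  0.165 -0.027] Tz 0.024 0.116 j6eff 0.061 0.08899542979485628
[-4.18300722  2.11692436 -6.60128922]
```

move_arm:
  rows:
    - [0,0.22,-1.03,1.5,0,0,-1]
    - [0,0.25,-1.02,1.5,0,0,-1]

```text
time: 15.8
tool_pos: [0.4651, -0.0094, 0.1709]
tool_rot: [-0.03, 0.803, 0.594, -0.022]
contact_force: [1.3, 2.2, -13.4]
gripper_width: 0.09
grasp_force: 58.8
```

```bash
python3 -c "
from h import *
rep();print(manip.state()['contact_force'])"
```

```text
15.8 yaw 72.99 [ 0.4651 -0.0094  0.1709] F [ 2.46  1.64 13.29] T [ 0.008  0.287 -0.056] Tz 0.035 0.11 j6eff 0.094 0.09005528956243225
[  1.34369588   2.16260508 -13.37447241]
```

The lid is rising at about 13 N, so the bolt is clear. I carry on along the arc.

move_arm:
  rows:
    - [0,0.28,-1.02,1.5,0,0,-1]
    - [0,0.3,-1.01,1.5,0,0,-1]
    - [0,0.33,-1,1.5,0,0,-1]
    - [0,0.35,-0.99,1.5,0,0,-1]
    - [0,0.38,-0.98,1.5,0,0,-1]
    - [0,0.41,-0.97,1.5,0,0,-1]
    - [0,0.43,-0.96,1.5,0,0,-1]
    - [0,0.46,-0.95,1.5,0,0,-1]
    - [0,0.48,-0.94,1.5,0,0,-1]
    - [0,0.5,-0.92,1.5,0,0,-1]
    - [0,0.53,-0.91,1.5,0,0,-1]
    - [0,0.55,-0.9,1.5,0,0,-1]

```text
time: 16.8
tool_pos: [0.5339, -0.0299, 0.2737]
tool_rot: [-0.157, 0.788, 0.584, -0.116]
contact_force: [-9.6, 5.3, -6.0]
gripper_width: 0.088
grasp_force: 58.3
```

```bash
python3 -c "
from h import *
rep();s=manip.state();print(s['contact_force'],s['joint_pos'])"
```

```text
16.8 yaw 73.03 [ 0.5339 -0.0299  0.2737] F [ 2.27 -7.57  9.61] T [ 1.514  0.376 -0.056] Tz -0.091 0.088 j6eff 0.054 0.08751476095571277
[-9.5509592   5.29733981 -5.96919823] [-0.21157272  0.06758634  1.59165316  0.03478843  1.87457318  0.0882408 ]
```

move_arm:
  rows:
    - [0,0.58,-0.88,1.5,0,0,-1]
    - [0,0.6,-0.87,1.5,0,0,-1]
    - [0,0.62,-0.85,1.5,0,0,-1]
    - [0,0.64,-0.83,1.5,0,0,-1]
    - [0,0.66,-0.82,1.5,0,0,-1]
    - [0,0.69,-0.8,1.5,0,0,-1]
    - [0,0.71,-0.78,1.5,0,0,-1]
    - [0,0.73,-0.76,1.5,0,0,-1]
    - [0,0.75,-0.74,1.5,0,0,-1]
    - [0,0.76,-0.72,1.5,0,0,-1]
    - [0,0.78,-0.7,1.5,0,0,-1]
    - [0,0,0,0,0,0,-1]

```text
time: 17.8
tool_pos: [0.6397, -0.0616, 0.3152]
tool_rot: [-0.266, 0.758, 0.562, -0.196]
contact_force: [-3.3, 5.9, 3.5]
gripper_width: 0.087
grasp_force: 59.5
```

```bash
python3 -c "
from h import *
rep();s=manip.state();print(s['contact_force'],s['joint_pos'])
h=np.array([.6495,-.0643,.1132]);d=s['tool_pos']-h;print('lid deg',np.degrees(np.arctan2(d[2],-(d[0]*.958-d[1]*.286)))-9.74)"
```

```text
17.8 yaw 73.05 [ 0.6397 -0.0616  0.3152] F [ 4.73 -6.02  0.31] T [ 0.893  0.759 -0.023] Tz -0.453 0.084 j6eff 0.010 0.08690963260121362
[-3.3096281   5.9462289   3.52968224] [-0.2295908   0.46182815  1.11760905  0.05538604  2.23406294  0.08414437]
lid deg 77.37028297793752
```

The lid is at about 77 deg. I open the fingers just enough to clear the bar and withdraw along the tool axis.

move_arm:
  rows:
    - [0,0,0,0,0,0,-0.6]
    - [0,0,0,0,0,0,-0.6]
    - [0,0,0,0,0,0,-0.6]
    - [0,0,-0.5,0,0,0,-0.6]
    - [0,0,-1,0,0,0,-0.6]
    - [0,0,-1.5,0,0,0,-0.6]
    - [0,0,-2,0,0,0,-0.6]
    - [0,0,-2,0,0,0,-0.6]
    - [0,0,-2,0,0,0,-0.6]
    - [0,0,-2,0,0,0,-0.6]
    - [0,0,0,0,0,0,-0.6]
    - [0,0,0,0,0,0,-0.6]

```text
time: 18.8
tool_pos: [0.7043, -0.083, 0.3992]
tool_rot: [-0.264, 0.759, 0.562, -0.195]
contact_force: [-0.0, 0.5, 0.3]
gripper_width: 0.201
grasp_force: 0.0
```

```bash
python3 - <<'E'
from h import *
rep();f=manip.grab_frame("side");cv2.imwrite("pics/s9.png",f['img'])
E
```

```text
18.8 yaw 72.96 [ 0.7043 -0.083   0.3992] F [ 0.46 -0.34 -0.16] T [-0.287 -0.043  0.011] Tz 0.018 0.092 j6eff 0.002 0.2014162573158309
```

View pics/s9.png

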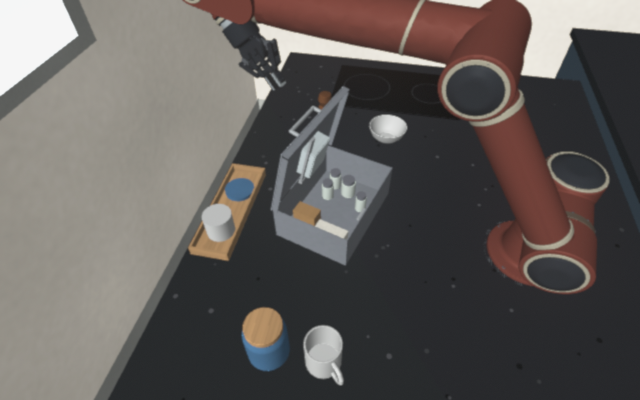

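The side view shows the lid standing open, with its free corner at about (346,91). The gripper is clear at (270,70) and the bystanders haven't moved. One quick angle check, then I hand in.

```bash
python3 - <<'E'
from h import *
f=manip.grab_frame("side");y=np.radians(-16.6);ux=np.array([np.cos(y),np.sin(y),0]);uy=np.array([-ux[1],ux[0],0])
h=np.array([.6495,-.0643,.110])
for sgn in(-1,1):
  for a in(65,70,74,77,80,85):
    t=np.radians(a);print(sgn,a,proj(f,h+sgn*.15*uy+.22*(-np.cos(t)*ux+np.sin(t)*np.array([0,0,1]))+.004*np.sin(t)*ux).round(1))
E
```

```text
-1 65 [354.5  97.4]
-1 70 [348.6  93.3]
-1 74 [343.7  90.3]
-1 77 [340.   88.2]
-1 80 [336.2  86.4]
-1 85 [329.9  83.7]
1 65 [296.9 165.5]
1 70 [289.8 160.5]
1 74 [284.1 156.9]
1 77 [279.7 154.3]
1 80 [275.4 152. ]
1 85 [268.1 148.5]
```

The two corners disagree (71 against 77 deg). I measure more closely with an enlarged side and top crop.

```bash
python3 - <<'E'
from h import *
a=manip.grab_frame("side");b=manip.grab_frame("top")
A=cv2.resize(a['img'][75:225,260:400],None,fx=3.5,fy=3.5,interpolation=2)[:,:390]
A=cv2.resize(a['img'][80:220,265:365],None,fx=4,fy=4,interpolation=2)
B=cv2.resize(b['img'][110:250,270:370],None,fx=4,fy=4,interpolation=2)
cv2.imwrite('pics/ab.png',np.hstack([A,B]))
E
```

```text
(no output)
```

View pics/ab.png

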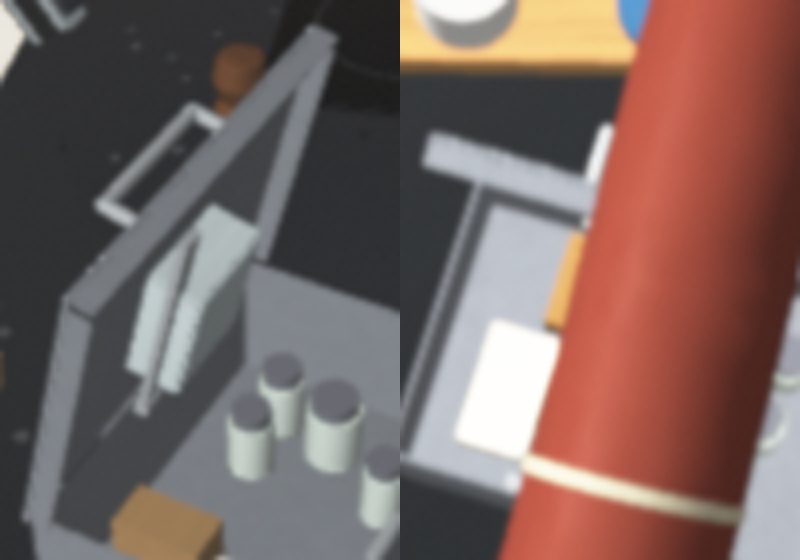

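The enlarged view shows a lid with a thick rim. Its outer corners are at side pixels (281,154.5) and (343,87), which put the lid at 76 to 77 deg, so I hand in.

```bash
python3 -c "
from plant import manip
print(manip.job_done())"
```

```text
the job is handed in; nothing more can be done
None
```

I dialled the combination, drew the bolt to its stop at about 0.41 N m, and raised the lid until it stood by itself at about 76–77 degrees. The gripper is clear, the other kitchen things I could see had not moved, and the job is handed in; it returned no verdict.

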